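# Empty the tipping skip in the store-room

### The arm

A 7-joint arm with a two-finger parallel gripper is mounted at the origin on the work surface. World frame = base frame: x ahead of the robot, y to its left, z up, the work surface at z = 0. Lengths are in m, angles in rad, forces in N, time in s.
With the tool pointing down it reaches from about 0.425 to 0.825 m from the base axis. Payload 3.6 kg.
Tool frame: the origin (TCP) lies midway between the tips of the shut fingers; the grasp point (between the pads) lies 19 mm behind it; z points along the fingers, y is the line along which they close (so a half turn about z gives the same grasp; the last joint's range is limited). The gripper opens to 93 mm and grips with 3 to 60 N. Pads are 15 mm wide; open, the fingers measure 128 mm over their backs; the gripper's body (75 mm by 188 mm) begins 65 mm behind the grasp point.
Start: joints at [1.262, 0.615, -0.013, 1.423, 0.008, 1.103, -0.04], TCP at [0.181, -0.624, 0.219] pointing down, gripper open.
Joint ranges: [-3.12, 3.12], [-0.3, 2.06], [-1.34, 1.32], [0.26, 2.42], [-1.36, 4.5], [0.01, 1.98], [-2.84, 2.84]. Speed limits (rad/s): [2.79, 2.79, 3.14, 3.14, 3.14, 3.14, 3.14].

### API

Orientations are given as a rotation vector (axis times angle).
In Python, from workcell import bot, eyes, workorder gives the robot as it stands.
- The arm moves only by the tool jog_arm, never from a script. Its argument "motion" is a list that holds one entry, the list of rows, each a list of 7 numbers: the finger opening in mm, from 0 to 93, then the shift along the tool's x, y, z each as a share of 25 mm, from -1 to 1, then the turn, a rotation vector about the tool's x, y, z each as a share of 60 degrees, from -1 to 1. In form: [[[grip, dx, dy, dz, rx, ry, rz], ...]]. A call has 1 to 5 rows; each row shifts and turns the commanded pose from where the row before left it, along the tool's axes as they then stand; what a row does not reach is not made up. A row lasts 1/12 s, in which the tool goes at most 41.7 mm and 7.16 degrees, less where a joint would pass 70% of its speed; a pose out of reach is approached as far as the arm can. A call with a number of a shift or a turn outside -1 to 1 is refused whole. A call with a gripper value outside its range is refused whole. The fingers move at their own pace and stop on an object; the grip force is fixed at half the most. Time passes only in rows, so rows that do not move let the fingers close. It gives the time, the measured TCP pose, the force, the opening and the grip force at its end, in the units of the state.
- bot.get_obs(): the state, without advancing time (a new reading comes with each control period).
- eyes.get_image(name): name is "scene" or "top" or "wrist"; returns a dict with "img" (420x560x3 uint8, red, green, blue), "fx", "fy", "cx", "cy" (pixels), "extrinsics" (4x4, takes a point from world to camera coordinates). Camera axes: x right, y up, looking along -z (the intrinsics and any distortion apply to the point x, -y, -z); pixel columns grow to the right and rows downward; lengths in m; the calibration is good to about 2 mm. A picture is of the moment at which its call begins. There is no depth.
- workorder.finish_job(): hands the job in; it is judged then, once.
The state is a dict: "time_s": time; "joint_pos": joint angles; "joint_vel": joint speeds; "tau": joint torques, N m; "tcp_pos": TCP position; "ee_rot": TCP orientation; "ft_force": force on the tool from outside, world axes, zero at the start; "moment": the same for the moment, N m; "grip_width": finger opening in m; "grip_force": force on a finger pad.
Only numpy, scipy, OpenCV 4.12 (cv2) and the standard library are available. Lean on these libraries where they do the work, as an engineer would, in place of code of your own. Each camera call takes 0.05 s, during which the arm holds its last target. There are 200 camera calls.

### The job

On the bench are two little metal tipping skips. Swing the wide one that holds the two wooden furniture feet right over by its crossbar so that both feet drop into the cardboard carton in front of it; then ease it back until it sits upright, home on its stop, keeping it under control all the way down rather than letting it fall back. Leave the narrow empty skip untipped.

Things in the scene. Friction and masses are not known exactly. Their poses are not given: they have to be found in the camera images.
- skip (a joint): Hinge angle (rad) of the wide skip: sheet-metal pan 130 mm wide, 75 high, sloped lip, in a grey stand. 0 = upright on its rear stop, as at the start; 1.5 = fully tipped, on its front stop. Hinge axis level, 150 mm above the table. A sprung ball catch holds it at 0 (felt up to about 0.35); top-heavy: below about 0.6 it falls back to 0, beyond it falls to 1.5. 1 to 3 N at the crossbar moves it.
- skip_bar (a point): Middle of the wide skip's round steel crossbar, 12 mm thick, 100 long, arms at both ends (80 mm free between), 40 mm clear around the middle. y along it; at the start z up, x level in the tipping direction, and the hinge axis 106 mm along x and 106 below. So the bar swings on a 150 mm radius: height 256 mm at the start (45 deg behind the hinge), 300 at the top (follow it), 263 fully tipped. The point turns too.
- carton_floor (a point): Centre of the inner floor of the fixed open cardboard carton in front of the wide skip: 170 mm (its x) by 200 mm (its y) outside, 50 mm high, walls and floor 4 mm; z up.
- foot_a_center (a point): Centre of one wooden furniture foot: turned, tapered, 34 mm thick, 40 mm tall, loose in the wide skip; z along its axis.
- foot_b_center (a point): Centre of the other, identical wooden foot.
- spare (a joint): Hinge angle (rad) of the narrow empty skip (80 mm wide, otherwise alike), the bystander: 0 = upright; leave it so.
Not all that is in view belongs to the job. What is shaped like the part that bears foot_b_center but red is not meant.

How it is judged:
On the way, in this order (a step that is already met when the one before it is completed fails the run):
1. the wide skip is tipped right over and both feet lie in the carton (value of joint skip above 1.2 rad and x of foot_a_center in the frame of carton_floor between -0.083 and 0.083 m and y of foot_a_center in the frame of carton_floor between -0.098 and 0.098 m and z of each of foot_a_center, foot_b_center in the frame of carton_floor below 0.045 m and x of foot_b_center in the frame of carton_floor between -0.083 and 0.083 m and y of foot_b_center in the frame of carton_floor between -0.098 and 0.098 m), for 0.2 s.
2. the wide skip is back upright (value of joint skip below 0.1 rad), for 0.2 s.
At the end, for the whole second after the job is handed in: The wide skip is upright within 0.1 rad of its stop and still, both wooden feet lie inside the carton (their centres less than 45 mm above its floor), and the narrow skip is upright within 0.15 rad (value of joint skip below 0.1 rad and velocity of joint skip between -0.1 and 0.1 rad/s and x of foot_a_center in the frame of carton_floor between -0.083 and 0.083 m and y of foot_a_center in the frame of carton_floor between -0.098 and 0.098 m and z of each of foot_a_center, foot_b_center in the frame of carton_floor below 0.045 m and x of foot_b_center in the frame of carton_floor between -0.083 and 0.083 m and y of foot_b_center in the frame of carton_floor between -0.098 and 0.098 m and value of joint spare below 0.15 rad); the robot touches nothing.
It fails at once if the wide skip is let fall back (over 1.3 rad/s towards home while between 0.28 and 0.15 rad) (value of joint skip between 0.15 and 0.28 rad and velocity of joint skip below -1.3 rad/s).
It fails at once if the narrow skip is tipped by more than 0.3 rad (value of joint spare above 0.3 rad).
It also fails if it takes over 48 s, if anything falls off the work surface, if the arm or the gripper's body presses on something with over 40 N, if the wrist force passes 120 N, or if a joint passes its speed limit or range.

## Working session

There is one attempt and no reset: what is moved stays moved. The work goes in short steps, Python scripts to look and compute and a tool call to move; the robot and the scene stay as the last step left them, time stands still between calls to the robot, and variables do not carry over. Pictures are saved under pics/ and viewed, at most 10 in all, crops included, and the job is handed in when it is done.

Besides the shell and the picture viewer there is one more tool, called after "Emit:" by a JSON object that holds its "name" and its "arguments", one argument or row to a line. jog_arm: Moves the arm, as the interface text tells. Its arguments: {"type":"object","properties":{"motion":{"type":"array","items":{"type":"array","items":{"type":"array","items":{"type":"number"}}}}},"required":["motion"]}

```bash
ls; mkdir -p pics; python3 - <<'E'
from workcell import bot,eyes
import cv2,numpy as np,pickle
D={}
for n in("scene","top","wrist"):
    d=eyes.get_image(n);D[n]=d
    cv2.imwrite(f"pics/{n}0.png",d["img"][:,:,::-1])
    print(n,d["fx"],d["fy"],d["cx"],d["cy"],np.round(d["extrinsics"],3).tolist(),[k for k in d])
pickle.dump(D,open("d0.pkl","wb"))
o=bot.get_obs();print(o)
E
```

```text
pics
scene 379.9507442290445 379.9507442290445 278.23006071580096 211.5498857538623 [[0.172, 0.985, -0.002, -0.058], [-0.717, 0.127, 0.685, 0.297], [0.675, -0.117, 0.728, -1.203], [0.0, 0.0, 0.0, 1.0]] ['img', 'fx', 'fy', 'cx', 'cy', 'extrinsics']
top 416.6612490442506 416.6612490442506 282.8762574599404 209.7367982324692 [[-0.013, -1.0, -0.018, -0.016], [0.986, -0.016, 0.166, -0.587], [-0.166, -0.016, 0.986, -1.038], [0.0, 0.0, 0.0, 1.0]] ['img', 'fx', 'fy', 'cx', 'cy', 'extrinsics']
wrist 355.38380111593324 355.38380111593324 283.1629060719685 207.03711900668628 [[0.28, -0.96, -0.001, -0.65], [0.931, 0.272, -0.244, 0.029], [0.235, 0.067, 0.97, -0.39], [0.0, 0.0, 0.0, 1.0]] ['img', 'fx', 'fy', 'cx', 'cy', 'extrinsics']
{'time_s': 0.15, 'joint_pos': array([ 1.26148288,  0.61573166, -0.01260341,  1.42450915,  0.00811344,
        1.10340176, -0.040383  ]), 'joint_vel': array([ 0.00032068, -0.00221373, -0.00064059, -0.00407926,  0.00041442,
       -0.00057143,  0.00016981]), 'tau': array([ 1.03347131e-03, -4.59344995e+01,  2.09457013e-01, -1.65942228e+01,
       -6.11307914e-02,  1.81639649e-02,  1.67450480e-04]), 'tcp_pos': array([ 0.18122425, -0.62360053,  0.21773205]), 'ee_rot': array([-3.10826446e+00, -4.42603497e-01,  5.00829529e-04]), 'ft_force': array([-0.33259406,  0.34589108,  1.21567356]), 'moment': array([ 0.0051635 ,  0.00539796, -0.01460413]), 'grip_force': 0.0, 'grip_width': 0.09317212482145139}
```

View pics/scene0.png

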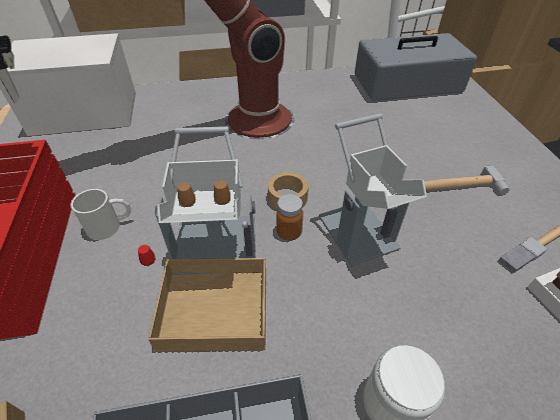

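View pics/top0.png

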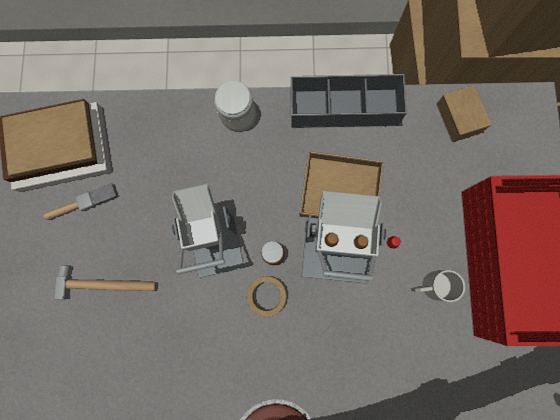

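The scene view shows the wide skip at (200,185) with two brown feet, its bar spanning about (178,130)–(228,129), and the carton at (210,305). The top view shows its bar at about (325,274)–(372,278) and the carton at about (342,187). The narrow skip is at (197,230). I'll zoom in on both bars.

```bash
python3 - <<'E'
import cv2,pickle,numpy as np
D=pickle.load(open("d0.pkl","rb"))
a=D["scene"]["img"][110:270,140:270];b=D["top"]["img"][140:300,290:400]
f=lambda i,k:cv2.resize(i,None,fx=k,fy=k,interpolation=cv2.INTER_NEAREST)
cv2.imwrite("pics/zoom.png",np.hstack([f(a,3),f(b,3)])[:,:,::-1])
E
```

```text
(no output)
```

View pics/zoom.png

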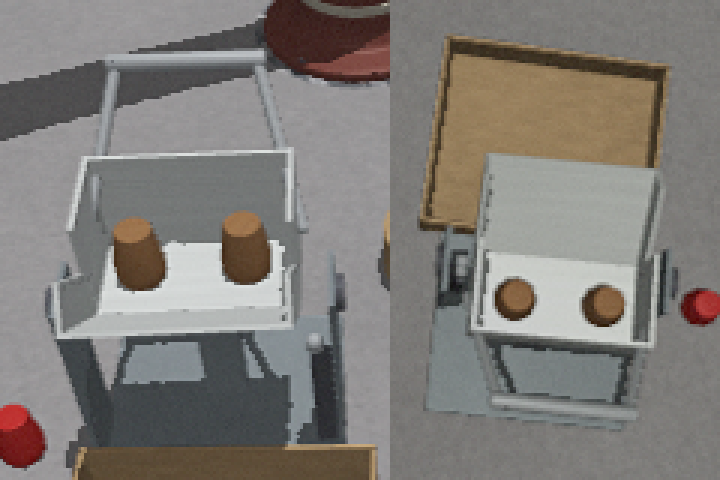

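Zoom: the bar ends are at zoom (104,61)–(266,57) in the scene view and (490,401)–(638,413) in the top view. The carton's upper rim corners in the top view are at zoom (447,37), (670,67) and (418,228). Next I triangulate them.

```bash
cat > h.py <<'E'
import numpy as np
def ray(d,u,v):
    E=np.array(d["extrinsics"]);R,t=E[:3,:3],E[:3,3]
    r=R.T@np.array([(u-d["cx"])/d["fx"],-(v-d["cy"])/d["fy"],-1]);return -R.T@t,r/np.linalg.norm(r)
def plane(d,u,v,z):
    o,r=ray(d,u,v);return o+r*(z-o[2])/r[2]
def tri(d1,p1,d2,p2):
    (a,r),(b,s)=ray(d1,*p1),ray(d2,*p2)
    k=np.linalg.lstsq(np.c_[r,-s],b-a,rcond=None)[0];P,Q=a+k[0]*r,b+k[1]*s
    return (P+Q)/2,np.linalg.norm(P-Q)
def proj(d,P):
    E=np.array(d["extrinsics"]);c=E[:3,:3]@P+E[:3,3];return d["cx"]-d["fx"]*c[0]/c[2],d["cy"]+d["fy"]*c[1]/c[2]
E
python3 - <<'E'
import pickle,numpy as np
from h import *
np.set_printoptions(precision=4,suppress=True)
D=pickle.load(open("d0.pkl","rb"));S,T=D["scene"],D["top"]
s=lambda x,y:(140+x/3-.5,110+y/3-.5); t=lambda x,y:(290+(x-390)/3-.5,140+y/3-.5)
L,R=(s(266,57.5),t(490,401)),(s(104,62),t(638,413.5))
pl,e1=tri(S,L[0],T,L[1]);pr,e2=tri(S,R[0],T,R[1])
print(pl,e1,pr,e2,np.linalg.norm(pl-pr),(pl+pr)/2)
for z in(.256,):
  for d,a,b in((S,L[0],R[0]),(T,L[1],R[1])):
    A,B=plane(d,*a,z),plane(d,*b,z);v=A-B;print((A+B)/2,np.linalg.norm(v),"x-dir yaw deg",np.degrees(np.arctan2(-v[0],v[1])))
C=[plane(T,*t(*p),.05) for p in((447,37),(670,67),(418,228))];print(C,np.linalg.norm(C[0]-C[1]),np.linalg.norm(C[0]-C[2]),"centre",(C[1]+C[2])/2, np.degrees(np.arctan2(-(C[0]-C[1])[0],(C[0]-C[1])[1])))
for p in((266,57.5),(104,62)):pass
E
```

```text
[ 0.4189 -0.1093  0.2546] 0.0021986172489737777 [ 0.4093 -0.2096  0.2566] 0.002771950807676957 0.100787233141345 [ 0.4141 -0.1594  0.2556]
[ 0.4144 -0.1608  0.256 ] 0.10155261006367086 x-dir yaw deg -7.3080398811439675
[ 0.4141 -0.1582  0.256 ] 0.1006943373156239 x-dir yaw deg -5.5416811191430835
[array([ 0.742 , -0.0949,  0.05  ]), array([ 0.7109, -0.2906,  0.05  ]), array([ 0.5708, -0.0659,  0.05  ])] 0.19816186359999183 0.1736137099135406 centre [ 0.6409 -0.1783  0.05  ] -9.030488101015429
```

The bar checks out: its middle is at (0.414,-0.160,0.256), its length 0.1007 and its height 0.2556, with yaw about -6.5°. The carton measures 198×174 mm with its centre at (0.641,-0.178). I'll raise and turn the tool so that its closing axis lies along the tipping direction, then travel over with the fingers at 30 mm.

Emit:
{"name": "jog_arm", "arguments": {
  "motion": [
    [[30, 0, 0, -0.7, 0, 0, -0.102], [30, 0, 0, -0.7, 0, 0, -0.102], [30, 0, 0, -0.7, 0, 0, -0.102], [30, 0, 0, -0.7, 0, 0, -0.102], [30, 0, 0, -0.7, 0, 0, -0.102]]
  ]
}}

```text
time_s: 0.57
tcp_pos: [0.1812, -0.6238, 0.3065]
ee_rot: [-2.879, -1.255, -0.0]
ft_force: [-0.0, 0.0, -0.4]
grip_width: 0.0643
grip_force: 0.0
```

Emit:
{"name": "jog_arm", "arguments": {
  "motion": [
    [[30, 0, 0, -0.7, 0, 0, -0.102], [30, 0, 0, -0.7, 0, 0, -0.102], [30, 0, 0, -0.7, 0, 0, -0.102], [30, 0, 0, -0.7, 0, 0, -0.102], [30, 0, 0, -0.7, 0, 0, -0.102]]
  ]
}}

```text
time_s: 0.98
tcp_pos: [0.1811, -0.6239, 0.3941]
ee_rot: [-2.446, -1.97, -0.0]
ft_force: [-0.5, -0.5, -1.0]
grip_width: 0.032
grip_force: 0.0
```

Emit:
{"name": "jog_arm", "arguments": {
  "motion": [
    [[30, 0.9, 0.4, 0, 0, 0, -0.102], [30, 0.9, 0.4, 0, 0, 0, 0], [30, 0.9, 0.4, 0, 0, 0, 0], [30, 0.9, 0.4, 0, 0, 0, 0], [30, 0.9, 0.4, 0, 0, 0, 0]]
  ]
}}

```text
time_s: 1.4
tcp_pos: [0.2462, -0.5182, 0.3932]
ee_rot: [-2.343, -2.092, -0.0]
ft_force: [-0.2, -0.0, -0.2]
grip_width: 0.0301
grip_force: 0.0
```

Emit:
{"name": "jog_arm", "arguments": {
  "motion": [
    [[30, 1, 0.34, 0, 0, 0, 0], [30, 1, 0.34, 0, 0, 0, 0], [30, 1, 0.34, 0, 0, 0, 0], [30, 1, 0.34, 0, 0, 0, 0], [30, 1, 0.34, 0, 0, 0, 0]]
  ]
}}

```text
time_s: 1.82
tcp_pos: [0.3024, -0.3986, 0.3934]
ee_rot: [-2.343, -2.092, 0.0]
ft_force: [0.3, 0.2, -0.3]
grip_width: 0.0299
grip_force: 0.0
```

Emit:
{"name": "jog_arm", "arguments": {
  "motion": [
    [[30, 1, 0.34, 0, 0, 0, 0], [30, 1, 0.34, 0, 0, 0, 0], [30, 1, 0.34, 0, 0, 0, 0], [30, 1, 0.34, 0, 0, 0, 0], [30, 1, 0.34, 0, 0, 0, 0]]
  ]
}}

```text
time_s: 2.23
tcp_pos: [0.3587, -0.2793, 0.3935]
ee_rot: [-2.343, -2.092, 0.0]
ft_force: [-0.0, -0.4, -0.1]
grip_width: 0.0298
grip_force: 0.0
```

Emit:
{"name": "jog_arm", "arguments": {
  "motion": [
    [[30, 1, 0.34, -0.1, 0, 0, 0], [30, 1, 0.34, 0, 0, 0, 0], [30, 1, 0.33, 0, 0, 0, 0], [30, 1, 0.33, 0, 0, 0, 0], [30, 1, 0.33, 0.5, 0, 0, 0]]
  ]
}}

```text
time_s: 2.65
tcp_pos: [0.4156, -0.1601, 0.3852]
ee_rot: [2.341, 2.089, 0.003]
ft_force: [0.4, -0.2, 0.0]
grip_width: 0.0299
grip_force: 0.0
```

Emit:
{"name": "jog_arm", "arguments": {
  "motion": [
    [[30, 0, 0, 0.8, 0, 0, 0], [30, 0, 0, 0.8, 0, 0, 0], [30, 0, 0, 0.8, 0, 0, 0], [30, 0, 0, 0, 0, 0, 0]]
  ]
}}

```text
time_s: 2.98
tcp_pos: [0.4115, -0.1605, 0.3202]
ee_rot: [-2.337, -2.088, 0.006]
ft_force: [0.2, 0.0, 0.4]
grip_width: 0.03
grip_force: 0.0
```

```bash
python3 - <<'E'
from workcell import bot,eyes
import cv2,numpy as np,pickle
from h import *
D={}
for n in("scene","wrist"):
    d=eyes.get_image(n);D[n]=d
pickle.dump(D,open("d1.pkl","wb"))
o=bot.get_obs();print(o["tcp_pos"],o["joint_pos"])
for z in (.244,.256): 
  for s in(-.05,0,.05):
    print(s,[np.round(proj(D[n],np.array([.4141,-.1595,z])+s*np.array([.113,.994,0])),1) for n in D])
f=lambda i,k:cv2.resize(i,None,fx=k,fy=k,interpolation=cv2.INTER_NEAREST)
s=D["scene"]["img"][60:270,120:290]
cv2.imwrite("pics/v1.png",np.hstack([cv2.resize(f(s,2),(340,420)),D["wrist"]["img"][:,50:500]])[:,:,::-1])
E
```

```text
[ 0.41392311 -0.1611179   0.32364737] [ 0.76217808  0.22451431 -0.54986559  1.79236885  0.12671967  1.1610822
  0.05963373]
-0.05 [array([176.5, 135.5]), array([284.5, 276.8])]
0 [array([202.8, 134.5]), array([284.7, 212.1])]
0.05 [array([229. , 133.6]), array([284.8, 140.9])]
-0.05 [array([175.2, 130.2]), array([284.5, 284.1])]
0 [array([201.9, 129.3]), array([284.7, 216.6])]
0.05 [array([228.4, 128.3]), array([284.8, 142.1])]
```

View pics/v1.png

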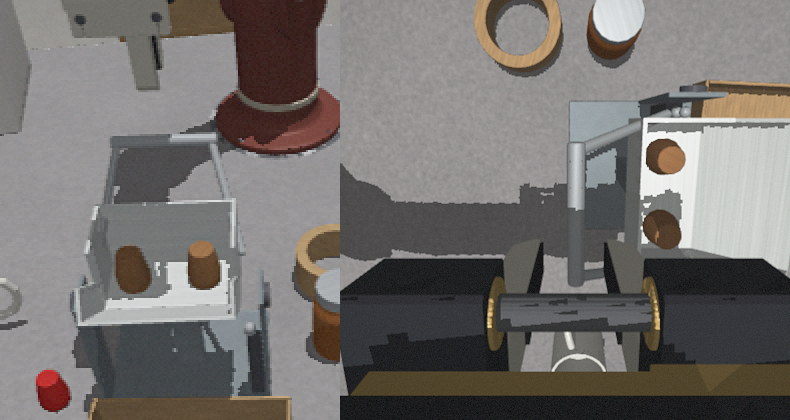

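The wrist view agrees with the measurement: the bar is at col 286, rows 142–285, against a prediction of 284.7 and 142–284. It runs parallel to the pads and sits centred between the fingers. I'll descend and cage the bar.

Emit:
{"name": "jog_arm", "arguments": {
  "motion": [
    [[24, 0, 0, 0.6, 0, 0, 0], [24, 0, 0, 0.8, 0, 0, 0], [24, 0, 0, 0.8, 0, 0, 0], [24, 0, 0, 0.7, 0, 0, 0], [24, 0, 0, 0.35, 0, 0, 0]]
  ]
}}

```text
time_s: 3.5
tcp_pos: [0.4142, -0.1614, 0.2421]
ee_rot: [-2.344, -2.092, 0.0]
ft_force: [-1.0, -0.3, -0.1]
grip_width: 0.0243
grip_force: 0.0
```

Emit:
{"name": "jog_arm", "arguments": {
  "motion": [
    [[13, 0, 0, 0, 0, 0, 0], [13, 0, 0, 0, 0, 0, 0], [13, 0, 0, 0, 0, 0, 0], [13, 0, 0, 0, 0, 0, 0]]
  ]
}}

```text
time_s: 3.83
tcp_pos: [0.4147, -0.1614, 0.2436]
ee_rot: [2.342, 2.091, 0.001]
ft_force: [-0.6, -0.2, -0.6]
grip_width: 0.0131
grip_force: 0.4
```

```bash
python3 - <<'E'
from workcell import bot
import numpy as np
o=bot.get_obs();print(o["tcp_pos"],o["ee_rot"],o["ft_force"],o["grip_width"],o["grip_force"])
# waypoints 0.05 rad: tool y / tool z units
th=np.arange(0,1.46,.05);P=np.c_[-.15*np.cos(np.pi/4+th),-.15*np.sin(np.pi/4+th)]/.025
print(np.round(np.diff(P,axis=0),2).tolist())
E
```

```text
[ 0.41470117 -0.16138097  0.24359343] [2.34228748e+00 2.09098750e+00 9.19404856e-04] [-0.63949809 -0.22527919 -0.55412557] 0.013087272041958975 0.37999464198946953
[[0.22, -0.21], [0.23, -0.2], [0.24, -0.18], [0.25, -0.17], [0.25, -0.16], [0.26, -0.15], [0.27, -0.13], [0.28, -0.12], [0.28, -0.11], [0.29, -0.09], [0.29, -0.08], [0.29, -0.06], [0.3, -0.05], [0.3, -0.03], [0.3, -0.02], [0.3, -0.0], [0.3, 0.01], [0.3, 0.03], [0.3, 0.04], [0.29, 0.06], [0.29, 0.07], [0.29, 0.09], [0.28, 0.1], [0.28, 0.11], [0.27, 0.13], [0.26, 0.14], [0.26, 0.15], [0.25, 0.17], [0.24, 0.18]]
```

Emit:
{"name": "jog_arm", "arguments": {
  "motion": [
    [[13, 0, 0.22, -0.21, 0, 0, 0], [13, 0, 0.23, -0.2, 0, 0, 0], [13, 0, 0.24, -0.18, 0, 0, 0], [13, 0, 0.25, -0.17, 0, 0, 0], [13, 0, 0.25, -0.16, 0, 0, 0]]
  ]
}}

```text
time_s: 4.25
tcp_pos: [0.4429, -0.1646, 0.2666]
ee_rot: [-2.343, -2.091, 0.004]
ft_force: [-3.3, 1.6, 2.8]
grip_width: 0.0129
grip_force: 2.0
```

Emit:
{"name": "jog_arm", "arguments": {
  "motion": [
    [[13, 0, 0.26, -0.15, 0, 0, 0], [13, 0, 0.27, -0.13, 0, 0, 0], [13, 0, 0.28, -0.12, 0, 0, 0], [13, 0, 0.28, -0.11, 0, 0, 0], [13, 0, 0.29, -0.09, 0, 0, 0]]
  ]
}}

```text
time_s: 4.67
tcp_pos: [0.4795, -0.1685, 0.2809]
ee_rot: [2.342, 2.092, 0.002]
ft_force: [-0.5, 0.7, 0.1]
grip_width: 0.0132
grip_force: 0.5
```

```bash
python3 - <<'E'
from workcell import bot,eyes
import cv2,numpy as np
from h import *
o=bot.get_obs();print(o["tcp_pos"],o["ft_force"],o["grip_width"],o["grip_force"])
s=eyes.get_image("scene")
cv2.imwrite("pics/v2.png",cv2.resize(s["img"][60:360,120:320],None,fx=2,fy=2)[:,:,::-1])
E
```

```text
[ 0.47949797 -0.16848898  0.28087831] [-0.46325558  0.69671464  0.10613015] 0.013214695230823342 0.4572287108749151
```

View pics/v2.png

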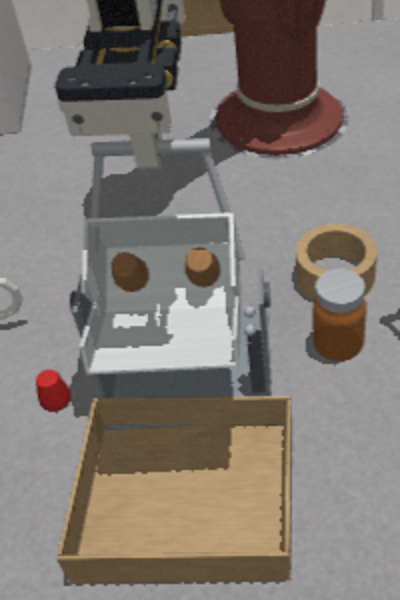

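The fingers hold the bar at about (150,148) in the crop. The skip is tilted about 0.5 rad and both feet are still inside. I'll continue over the top.

Emit:
{"name": "jog_arm", "arguments": {
  "motion": [
    [[13, 0, 0.29, -0.08, 0, 0, 0], [13, 0, 0.29, -0.06, 0, 0, 0], [13, 0, 0.3, -0.05, 0, 0, 0], [13, 0, 0.3, -0.03, 0, 0, 0], [13, 0, 0.3, -0.02, 0, 0, 0]]
  ]
}}

```text
time_s: 5.13
tcp_pos: [0.5159, -0.1727, 0.2865]
ee_rot: [2.343, 2.092, 0.001]
ft_force: [2.9, 0.1, -0.7]
grip_width: 0.0132
grip_force: 0.5
```

Emit:
{"name": "jog_arm", "arguments": {
  "motion": [
    [[13, 0, 0.3, 0, 0, 0, 0], [13, 0, 0.3, 0.01, 0, 0, 0], [13, 0, 0.3, 0.03, 0, 0, 0], [13, 0, 0.3, 0.04, 0, 0, 0], [13, 0, 0.29, 0.06, 0, 0, 0]]
  ]
}}

```text
time_s: 5.55
tcp_pos: [0.5528, -0.1769, 0.2827]
ee_rot: [2.343, 2.092, 0.001]
ft_force: [0.7, -0.4, -0.7]
grip_width: 0.013
grip_force: 0.5
```

Emit:
{"name": "jog_arm", "arguments": {
  "motion": [
    [[13, 0, 0.29, 0.07, 0, 0, 0], [13, 0, 0.29, 0.09, 0, 0, 0], [13, 0, 0.28, 0.1, 0, 0, 0], [13, 0, 0.28, 0.11, 0, 0, 0], [13, 0, 0.27, 0.13, 0, 0, 0]]
  ]
}}

```text
time_s: 5.97
tcp_pos: [0.5877, -0.1808, 0.2701]
ee_rot: [2.343, 2.092, 0.0]
ft_force: [1.0, -0.7, -1.4]
grip_width: 0.0133
grip_force: 0.7
```

Emit:
{"name": "jog_arm", "arguments": {
  "motion": [
    [[13, 0, 0.26, 0.14, 0, 0, 0], [13, 0, 0.26, 0.15, 0, 0, 0], [13, 0, 0.25, 0.17, 0, 0, 0], [13, 0, 0.2, 0.15, 0, 0, 0], [13, 0, 0, 0, 0, 0, 0]]
  ]
}}

```text
time_s: 6.38
tcp_pos: [0.6121, -0.1836, 0.2541]
ee_rot: [2.343, 2.092, 0.001]
ft_force: [2.4, 0.0, -1.3]
grip_width: 0.013
grip_force: 1.2
```

```bash
python3 - <<'E'
from workcell import bot,eyes
import cv2,numpy as np
from h import *
o=bot.get_obs();print(o["tcp_pos"],o["ft_force"],o["grip_width"],o["grip_force"])
s=eyes.get_image("scene")
cv2.imwrite("pics/v3.png",cv2.resize(s["img"][60:360,120:320],None,fx=2,fy=2)[:,:,::-1])
E
```

```text
[ 0.61211034 -0.18358927  0.25413797] [ 2.41980329  0.02979972 -1.33682099] 0.012991444573340335 1.2052427977323532
```

View pics/v3.png

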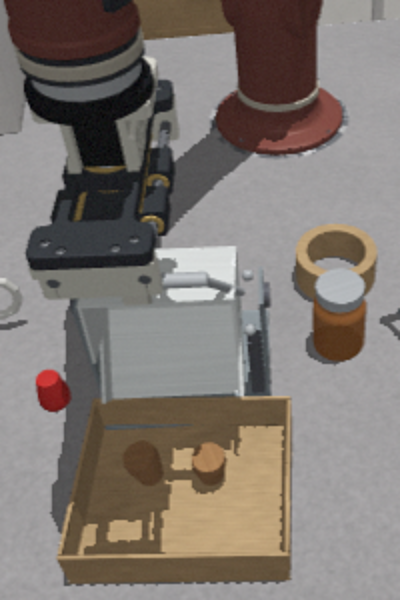

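Both feet lie in the carton, at about crop (143,460) and (209,463), and the skip is fully tipped. I'll hold briefly, then ease it back along the same arc.

Emit:
{"name": "jog_arm", "arguments": {
  "motion": [
    [[13, 0, 0, 0, 0, 0, 0], [13, 0, 0, 0, 0, 0, 0], [13, 0, 0, 0, 0, 0, 0], [13, 0, 0, 0, 0, 0, 0], [13, 0, 0, 0, 0, 0, 0]]
  ]
}}

```text
time_s: 6.85
tcp_pos: [0.6107, -0.1834, 0.2554]
ee_rot: [2.343, 2.092, -0.0]
ft_force: [1.8, -0.6, -2.0]
grip_width: 0.0131
grip_force: 0.9
```

Emit:
{"name": "jog_arm", "arguments": {
  "motion": [
    [[13, 0, -0.2, -0.15, 0, 0, 0], [13, 0, -0.25, -0.17, 0, 0, 0], [13, 0, -0.26, -0.15, 0, 0, 0], [13, 0, -0.26, -0.14, 0, 0, 0], [13, 0, -0.27, -0.13, 0, 0, 0]]
  ]
}}

```text
time_s: 7.27
tcp_pos: [0.5802, -0.18, 0.2753]
ee_rot: [2.342, 2.091, 0.003]
ft_force: [3.5, -0.3, 1.4]
grip_width: 0.013
grip_force: 1.7
```

Emit:
{"name": "jog_arm", "arguments": {
  "motion": [
    [[13, 0, -0.28, -0.11, 0, 0, 0], [13, 0, -0.28, -0.1, 0, 0, 0], [13, 0, -0.29, -0.09, 0, 0, 0], [13, 0, -0.29, -0.07, 0, 0, 0], [13, 0, -0.29, -0.06, 0, 0, 0]]
  ]
}}

```text
time_s: 7.68
tcp_pos: [0.5431, -0.1757, 0.2843]
ee_rot: [-2.342, -2.091, 0.002]
ft_force: [1.6, -0.6, 1.2]
grip_width: 0.0129
grip_force: 0.8
```

Emit:
{"name": "jog_arm", "arguments": {
  "motion": [
    [[13, 0, -0.3, -0.04, 0, 0, 0], [13, 0, -0.3, -0.03, 0, 0, 0], [13, 0, -0.3, -0.01, 0, 0, 0], [13, 0, -0.3, 0, 0, 0, 0], [13, 0, -0.3, 0.02, 0, 0, 0]]
  ]
}}

```text
time_s: 8.1
tcp_pos: [0.506, -0.1716, 0.2856]
ee_rot: [-2.343, -2.091, 0.002]
ft_force: [1.0, -1.1, 0.2]
grip_width: 0.013
grip_force: 0.3
```

Emit:
{"name": "jog_arm", "arguments": {
  "motion": [
    [[13, 0, -0.3, 0.03, 0, 0, 0], [13, 0, -0.3, 0.05, 0, 0, 0], [13, 0, -0.29, 0.06, 0, 0, 0], [13, 0, -0.29, 0.08, 0, 0, 0], [13, 0, 0, 0, 0, 0, 0]]
  ]
}}

```text
time_s: 8.52
tcp_pos: [0.4755, -0.1682, 0.2797]
ee_rot: [-2.342, -2.09, 0.004]
ft_force: [-0.7, 0.0, 0.4]
grip_width: 0.0134
grip_force: 0.5
```

Emit:
{"name": "jog_arm", "arguments": {
  "motion": [
    [[13, 0, -0.15, 0.04, 0, 0, 0], [13, 0, -0.14, 0.05, 0, 0, 0], [13, 0, -0.14, 0.05, 0, 0, 0], [13, 0, -0.14, 0.06, 0, 0, 0], [13, 0, -0.14, 0.06, 0, 0, 0]]
  ]
}}

```text
time_s: 8.93
tcp_pos: [0.46, -0.1663, 0.2737]
ee_rot: [-2.343, -2.092, 0.0]
ft_force: [-0.4, -0.3, 0.8]
grip_width: 0.0128
grip_force: 0.2
```

Emit:
{"name": "jog_arm", "arguments": {
  "motion": [
    [[13, 0, -0.14, 0.06, 0, 0, 0], [13, 0, -0.14, 0.06, 0, 0, 0], [13, 0, -0.13, 0.07, 0, 0, 0], [13, 0, -0.13, 0.07, 0, 0, 0], [13, 0, -0.13, 0.08, 0, 0, 0]]
  ]
}}

```text
time_s: 9.35
tcp_pos: [0.4437, -0.1645, 0.2654]
ee_rot: [2.343, 2.092, 0.001]
ft_force: [-0.5, -0.3, 0.3]
grip_width: 0.0132
grip_force: 0.1
```

Emit:
{"name": "jog_arm", "arguments": {
  "motion": [
    [[13, 0, -0.13, 0.08, 0, 0, 0], [13, 0, -0.12, 0.08, 0, 0, 0], [13, 0, -0.12, 0.08, 0, 0, 0], [13, 0, -0.12, 0.09, 0, 0, 0], [13, 0, -0.12, 0.09, 0, 0, 0]]
  ]
}}

```text
time_s: 9.77
tcp_pos: [0.4281, -0.1627, 0.2546]
ee_rot: [-2.343, -2.092, 0.0]
ft_force: [-1.4, 0.1, -1.2]
grip_width: 0.0131
grip_force: 0.4
```

Emit:
{"name": "jog_arm", "arguments": {
  "motion": [
    [[13, 0, -0.12, 0.09, 0, 0, 0], [13, 0, -0.12, 0.1, 0, 0, 0], [13, 0, -0.12, 0.1, 0, 0, 0], [13, 0, -0.11, 0.11, 0, 0, 0], [13, 0, -0.11, 0.11, 0, 0, 0]]
  ]
}}

```text
time_s: 10.18
tcp_pos: [0.4138, -0.1611, 0.2419]
ee_rot: [-2.343, -2.092, -0.0]
ft_force: [-0.5, -0.3, 0.0]
grip_width: 0.013
grip_force: 0.0
```

Emit:
{"name": "jog_arm", "arguments": {
  "motion": [
    [[13, 0, 0, 0, 0, 0, 0], [13, 0, 0, 0, 0, 0, 0]]
  ]
}}

```text
time_s: 10.35
tcp_pos: [0.4146, -0.1612, 0.2424]
ee_rot: [2.343, 2.092, 0.001]
ft_force: [-0.4, 0.2, -0.1]
grip_width: 0.013
grip_force: 0.2
```

```bash
python3 - <<'E'
from workcell import bot,eyes
import cv2,numpy as np
o=bot.get_obs();print(o["time_s"],o["tcp_pos"],o["ft_force"],o["grip_width"],o["grip_force"])
s=eyes.get_image("scene");w=eyes.get_image("wrist")
cv2.imwrite("pics/v4.png",np.hstack([cv2.resize(s["img"][90:300,120:290],(340,420)),w["img"][:,50:500]])[:,:,::-1])
E
```

```text
10.35 [ 0.41461349 -0.16121093  0.24235262] [-0.43248987  0.15113765 -0.12950341] 0.012976500047429416 0.2261165902018547
```

View pics/v4.png

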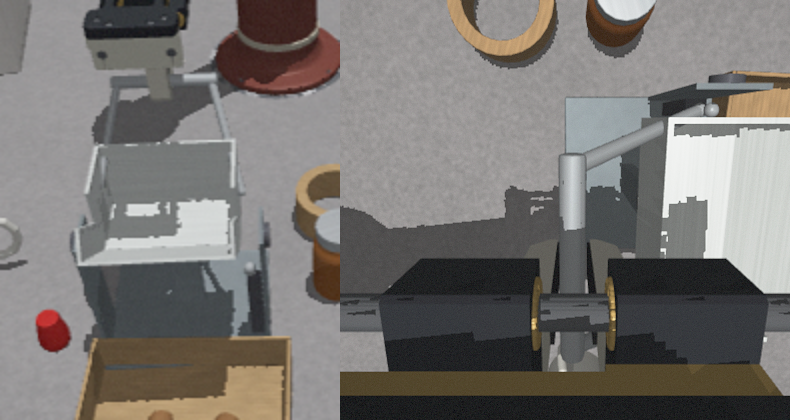

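The skip is back upright in its original place, empty, with the bar between the fingers at col 286 of the wrist view. I'll open to 26 mm, lift off vertically and check.

Emit:
{"name": "jog_arm", "arguments": {
  "motion": [
    [[26, 0, 0, 0, 0, 0, 0], [26, 0, 0, 0, 0, 0, 0], [26, 0, 0, 0, 0, 0, 0]]
  ]
}}

```text
time_s: 10.7
tcp_pos: [0.4146, -0.1612, 0.2423]
ee_rot: [2.343, 2.092, 0.001]
ft_force: [0.0, 0.3, -0.4]
grip_width: 0.0249
grip_force: 0.0
```

Emit:
{"name": "jog_arm", "arguments": {
  "motion": [
    [[26, 0, 0, -0.3, 0, 0, 0], [26, 0, 0, -0.7, 0, 0, 0], [26, 0, 0, -0.9, 0, 0, 0], [26, 0, 0, -0.9, 0, 0, 0], [26, 0, 0, -0.9, 0, 0, 0]]
  ]
}}

```text
time_s: 11.12
tcp_pos: [0.4142, -0.1609, 0.3363]
ee_rot: [2.343, 2.093, 0.001]
ft_force: [0.3, -0.4, 0.3]
grip_width: 0.0259
grip_force: 0.0
```

Emit:
{"name": "jog_arm", "arguments": {
  "motion": [
    [[26, 0, 0, -0.9, 0, 0, 0], [26, 0, 0, -0.5, 0, 0, 0], [26, 0, 0, 0, 0, 0, 0], [26, 0, 0, 0, 0, 0, 0]]
  ]
}}

```text
time_s: 11.45
tcp_pos: [0.4144, -0.1611, 0.3702]
ee_rot: [2.342, 2.092, 0.001]
ft_force: [-0.7, -0.6, -0.5]
grip_width: 0.0258
grip_force: 0.0
```

```bash
python3 - <<'E'
from workcell import bot,eyes
import cv2,numpy as np
o=bot.get_obs();print(o["time_s"],o["tcp_pos"],o["ft_force"])
s=eyes.get_image("scene")
cv2.imwrite("pics/v5.png",cv2.resize(s["img"][60:380,120:460],None,fx=1.8,fy=1.8)[:,:,::-1])
E
```

```text
11.45 [ 0.41435125 -0.16108867  0.37016233] [-0.65151878 -0.62322593 -0.51586159]
```

View pics/v5.png

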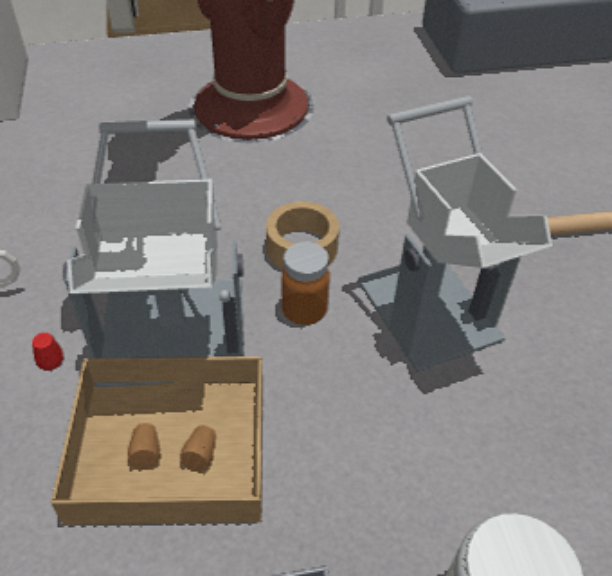

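Both feet lie in the carton at about (143,446) and (198,449). The wide skip is upright and clear of the arm, and the narrow skip hasn't been tipped. I'm handing the job in.

```bash
python3 -c "
from workcell import workorder
print(workorder.finish_job())"
```

```text
the job is handed in; nothing more can be done
None
```

I handed the job in at about 11.5 s: both feet are in the carton, the wide skip was eased back to its stop under control, and the narrow skip was left untipped; no verdict was returned.

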